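Latch the sample bay gate

TASK

The clear gate of the sample bay has been left ajar. Lift its latch bar by the orange knob, swing the gate gently shut so that the bar passes over the nose of the yellow striker, and let the bar down fully into the catch so that the gate stays latched by itself. Do not force the bar against the striker or the post (the striker's fore-and-aft setting must be found by feel), leave the racks, boxes and bottle as they stand, and let go at the end.

Things in the scene. Friction and masses are not known exactly. Their poses are not given: they have to be found in the camera images.
- bay: (All lengths here in mm.) White open-topped bay fixed to the bench, 270 deep x 300 wide, walls 110 high, gate across its front. Origin on the bench midway along the closed gate's line; x points into the bay, away from the robot (yaw within 0.25 rad), y left along the closed gate, z up. Gate hinge line at x 0, y +120; catch post at x 0, y -145.
- post: White catch post, 80 (bay x) x 26 x 144 high; origin on the bench under the nominal slot (post spans bay x -45 to 35), axes as the bay. Carries a yellow striker, 20 wide, that stays put when pushed. More than 14 N on post or striker is forcing it. The bar, 8 thick, lies in the slot with 2 play either side and cannot pass the back plate.
- gate (a joint): Gate angle (rad) about the vertical hinge: 0 = on bay y, grows as the free end swings to the robot; starts 0.3 to 0.6. Clear panel, blue frame, 240 wide, 12 thick, top z 155, 0.7 kg, light friction, stays where left. Latched it reads -0.07 to 0.07 depending on the striker; with the bar down in front of the nose, 0.085 or more.
- latch (a joint): Latch bar angle in rad about a pin square to the gate: 0 = level, down on its rest (also its place in the catch), grows as the free end rises, stop at 0.28. The bar clears the nose above 0.12. It falls by its own weight (0.2 to 0.35 kg) when let go, unless rubbing on the striker holds it.
- gate_hinge (a point): Point on the gate's hinge line at the height of the latch pin (z 168). Fixed to the bay.
- knob (a point): Middle of the orange upright knob on the bar, diameter 22, 30 tall (z 188 to 218 with the bar down, on a stem above the bar). On the gate's centre plane, 215 from the hinge line; the latch pin is 100 from the hinge line at z 168, so the knob is 115 beyond the pin and 35 above it. Nothing stands within 25 beside or above it.
- bar_tip (a point): Centre of the steel latch bar (8 thick, 16 high, 205 long) where it crosses the striker: 265 from the hinge line, 165 beyond the pin; z 168 with the bar down. The bar ends 20 beyond.
- tube_rack: Green tube rack, 94 x 116 x 62 high with caps, standing in the bay; origin under its centre. Leave it.
- tip_box: White pipette tip box with blue lid, 82 x 100 x 70 high, standing in the bay; origin under its centre. Leave it.
- media_bottle: Glass bottle with blue cap, diameter 64, 130 high, on the bench to the left of the bay; origin under its centre. Leave it.
- loose_box: White pipette tip box with blue lid, 82 x 100 x 70 high, on the bench to the right of the bay; origin under its centre. Leave it.
- slot (a point): NOMINAL middle of the striker's 12 wide catch slot, over the post origin, z 168. The true slot lies up to 15 nearer or farther in bay x (differs per case, not reported here). From the robot's side inwards the striker has a square-faced nose 28 thick, flat top z 178; the slot, floor z 156; a back plate 8 thick, top z 215.
- buffer (a point): Rest position of the tip of the black sprung buffer inside the bay (bay x -19, y -110, z 80). The gate meets it at about 0.1 rad; it pushes the gate open with 0.11 N per mm (at most about 4.5 N), so an unlatched gate comes back out.

How it is judged:
On the way:
1. the latch bar is raised above the height of the nose (0.10 rad) while the gate is still short of the catch (value of joint latch above 0.1 rad and value of joint gate above 0.078 rad), for 0.1 s.
At the end, for the whole second after the job is handed in: The gate is shut (gate joint between -0.085 and 0.078 rad), the bar is down in the catch (latch joint below 0.03 rad), both at rest and released (value of joint latch below 0.03 rad and value of joint gate between -0.085 and 0.078 rad and velocity of joint gate between -0.05 and 0.05 rad/s and velocity of joint latch between -0.05 and 0.05 rad/s); the robot touches nothing.
It fails at once if the post or striker is loaded with more than 14 N (contact force between post and anything else above 14 N).
It fails at once if the tube rack is moved more than 15 mm (distance of tube_rack from where it was at the start of the episode above 0.015 m).
It fails at once if the tip box in the bay is moved more than 15 mm (distance of tip_box from where it was at the start of the episode above 0.015 m).
It fails at once if the bottle is moved more than 15 mm (distance of media_bottle from where it was at the start of the episode above 0.015 m).
It fails at once if the tip box on the bench is moved more than 15 mm (distance of loose_box from where it was at the start of the episode above 0.015 m).
It also fails if it takes over 50 s, if anything falls off the work surface, if the arm or the gripper's body presses on something with over 40 N, if the wrist force passes 120 N, or if a joint passes its speed limit or range.

ROBOT

A 6-joint arm with a two-finger parallel gripper is mounted at the origin on the work surface. World frame = base frame: x ahead of the robot, y to its left, z up, the work surface at z = 0. Lengths are in m, angles in rad, forces in N, time in s.
With the tool pointing down it reaches from about 0.425 to 0.95 m from the base axis. Payload 3.5 kg.
Tool frame: the origin (TCP) lies on the centre line of the jaws, within the pads' length; the fingertips stand 17 mm ahead of it and the grasp point (between the pads) lies 2 mm behind it; z points along the fingers, y is the line along which they close (so a half turn about z gives the same grasp; the last joint's range is limited). The gripper opens to 85 mm and grips with 20 to 120 N. Pads are 22 mm wide; open, the fingers measure 114 mm over their backs; the gripper's body (76 mm by 85 mm) begins 54 mm behind the grasp point. The pads swing forward as they close: fully open they stand 13 mm farther back than shut.
Start: joints at [-1.329, 0.286, 1.577, -0, 1.279, -0.15], TCP at [0.258, -0.624, 0.248] pointing down, gripper open.
Joint ranges: [-2.77, 2.77], [-0.9, 2.22], [0.21, 2.48], [-1.53, 4.67], [0.24, 2.81], [-2.84, 2.84]. Speed limits (rad/s): [2.79, 2.79, 3.14, 3.14, 3.14, 3.14].

INTERFACE

Orientations are given as a unit quaternion [x, y, z, w].
In Python, from plant import ctrl gives the robot as it stands. The module is installed in compiled form; this text tells all that it offers.
- The arm moves only by the tool drive_tool, never from a script. Its argument "moves" is a list of rows, each a list of 3 entries, a list of its own where there are three numbers: the turn, a rotation vector about the tool's x, y, z in rad, then the shift along the tool's x, y, z in m, then the finger opening in m, from 0 to 0.0854. A call has 1 to 5 rows; each row shifts and turns the commanded pose from where the row before left it, along the tool's axes as they then stand; what a row does not reach is not made up. A row lasts 1/8 s, in which the tool goes at most 62.5 mm and 10.7 degrees, less where a joint would pass 70% of its speed; a pose out of reach is approached as far as the arm can. A call with a gripper value outside its range is refused whole. The fingers move at their own pace and stop on an object; "grip_force" is the grip in N (left out, the last holds). Time passes only in rows, so rows that do not move let the fingers close. It gives the time, the measured TCP pose, the force, the opening and the grip force at its end, in the units of the state.
- ctrl.get_state(): the state, without advancing time (a new reading comes with each control period).
- ctrl.read_camera(name): name is "scene" or "top"; returns a dict with "image" (480x640x3 uint8, red, green, blue), "fx", "fy", "cx", "cy" (pixels), "R" (3x3) and "t" (3): a world point X has camera coordinates R X + t. Camera axes: x right, y down, z forward; pixel columns grow to the right and rows downward; lengths in m; the calibration is good to about 2 mm. A picture is of the moment at which its call begins. There is no depth.
- ctrl.sign_off(): hands the job in; it is judged then, once.
The state is a dict: "time": time; "qpos": joint angles; "dq": joint speeds; "joint_efforts": joint torques, N m; "eef_pos": TCP position; "tcp_rot": TCP orientation; "contact_force": force on the tool from outside, world axes, zero at the start; "wrist_torque": the same for the moment, N m; "opening": opening from 0.0 (shut) to 1.0 (fully open); "finger_force": force on a finger pad.
Only numpy, scipy, OpenCV 4.12 (cv2) and the standard library are available. Lean on these libraries where they do the work, as an engineer would, in place of code of your own. Each camera call takes 0.05 s, during which the arm holds its last target. There are 200 camera calls.

## Working session

There is one attempt and no reset: what is moved stays moved. The work goes in short steps, Python scripts to look and compute and a tool call to move; the robot and the scene stay as the last step left them, time stands still between calls to the robot, and variables do not carry over. Pictures are saved under pics/ and viewed, at most 10 in all, crops included, and the job is handed in when it is done.

Besides the shell and the picture viewer there is one more tool, called after "Request:" as name([rows], argument=value, ...), one row to a line, values as JSON. drive_tool: Moves the arm, as the interface text tells. Its arguments: {"type":"object","properties":{"moves":{"type":"array","items":{"type":"array"}},"grip_force":{"type":"number"}},"required":["moves"]}

```bash
mkdir -p pics
python3 - <<'E'
from plant import ctrl
import cv2,json
for n in("scene","top"):
    c=ctrl.read_camera(n); cv2.imwrite(f"pics/{n}0.png",c["image"][:,:,::-1])
    print(n,c["fx"],c["fy"],c["cx"],c["cy"],c["R"],c["t"])
s=ctrl.get_state();print(s)
E
```

```text
scene 606.0967118452155 606.0967118452155 319.8375901039523 240.88963438065488 [[ 0.62745872  0.77860532 -0.00832476]
 [ 0.53986102 -0.44271523 -0.71592828]
 [-0.56111107  0.44472123 -0.69812419]] [-0.39438239 -0.21264005  1.90600117]
top 495.67721469743157 495.67721469743157 310.29275719398186 245.43140698138973 [[-0.01721039 -0.999772    0.01263943]
 [-0.99477411  0.01584922 -0.10086264]
 [ 0.10063931 -0.01430926 -0.99482007]] [0.00661956 0.61775633 1.29182917]
{'time': 0.1, 'qpos': array([-1.32896736e+00,  2.87097829e-01,  1.57803922e+00, -1.19894867e-05,
        1.27861727e+00, -1.50000983e-01]), 'dq': array([ 5.16205948e-05, -1.05086825e-03, -3.16369312e-03, -7.11368580e-04,
        1.40470825e-04, -3.14652335e-03]), 'joint_efforts': array([ 6.26044566e-04, -4.07291615e+01, -2.93699849e+01, -1.36598774e-04,
        3.40009785e-03, -8.77893598e-07]), 'eef_pos': array([ 0.25765655, -0.62327788,  0.24706696]), 'tcp_rot': array([ 9.80869057e-01,  1.94665672e-01, -5.53407921e-05, -1.07943297e-03]), 'contact_force': array([ 0.16179494, -1.00643982,  0.02514739]), 'wrist_torque': array([-0.00839415,  0.0466494 ,  0.0029187 ]), 'finger_force': 0.0, 'opening': 1.0030558849247722}
```

View pics/scene0.png

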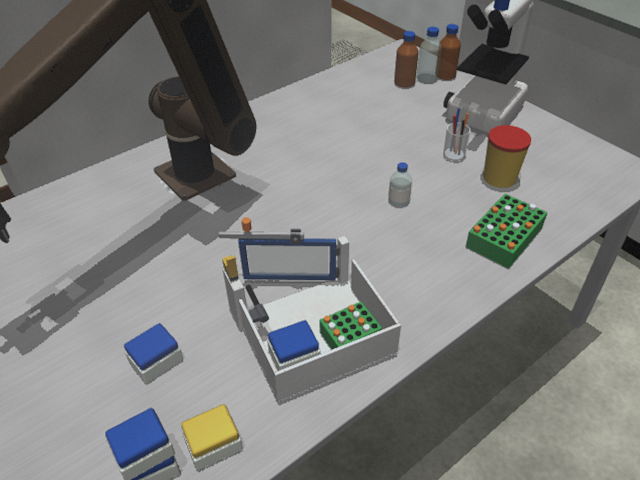

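View pics/top0.png

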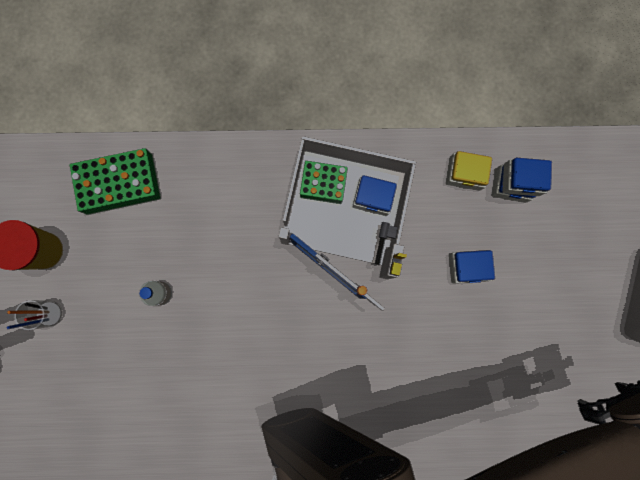

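The scene view shows the gate ajar with the knob near (246,224). In the top view the knob is near (362,290), the hinge post near (286,233) and the yellow striker near (398,265). I'll enlarge both.

Run:
```python
import cv2
a=cv2.imread("pics/top0.png")[215:325,275:425];cv2.imwrite("pics/c1.png",cv2.resize(a,None,fx=5,fy=5,interpolation=cv2.INTER_CUBIC))
a=cv2.imread("pics/scene0.png")[210:330,210:360];cv2.imwrite("pics/c2.png",cv2.resize(a,None,fx=5,fy=5,interpolation=cv2.INTER_CUBIC))
```

```text
(no output)
```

View pics/c1.png

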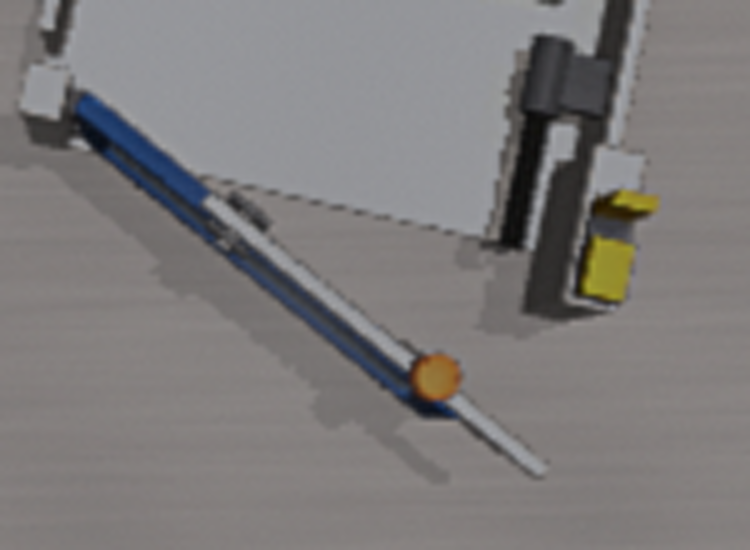

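View pics/c2.png

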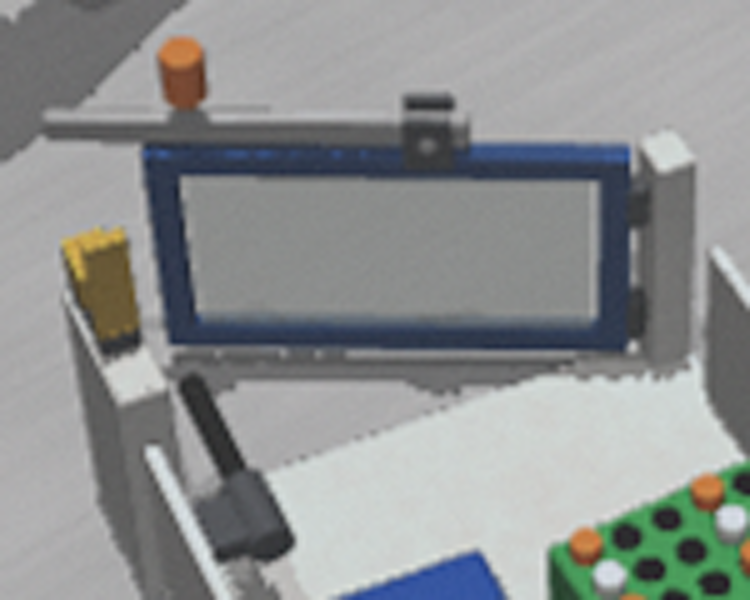

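The top crop (5x, origin 275,215) puts the knob top at (436,377), the bar from (213,203) to (543,470), the nose's rear edge at about y=239, its front edge at about y=298, and the back-plate top at (634,202). The blue gate top starts at (80,98).

```bash
cat > h.py <<'E'
from plant import ctrl
import numpy as np
from scipy.spatial.transform import Rotation as Ro
def P(c,u,v,z):
    d=c["R"].T@np.array([(u-c["cx"])/c["fx"],(v-c["cy"])/c["fy"],1]); o=-c["R"].T@c["t"]
    return (o+d*(z-o[2])/d[2])
def pix(c,X):
    q=c["R"]@X+c["t"]; return c["fx"]*q[0]/q[2]+c["cx"],c["fy"]*q[1]/q[2]+c["cy"]
E
python3 - <<'E'
from h import *
c=ctrl.read_camera("top")
p=lambda x,y,z:P(c,275+x/5,215+y/5,z)
k=p(436,377,.218);a=p(213,203,.176);b=p(543,470,.176)
print("knob",k,"bar",a,b,np.linalg.norm(b-a))
g=(b-a)/np.linalg.norm(b-a);h=b-.285*g; print("hinge",h, "from knob",k-.215*g)
nb=p(612,239.5,.178);nf=p(602,298.5,.178);bp=p(634,202,.215)
print("nose",nb,nf,np.linalg.norm(nb-nf),"bp",bp)
# left bay wall / yaw from nose & floor front edge
f1=p(205,178,0);f2=p(485,240,0);d=f2-f1;print("frontline yaw",np.arctan2(d[0],-d[1])*-1, "nose yaw",np.arctan2(*(nb-nf)[[1,0]]))
# yaw from back plate/wall tops in full image
w1=P(c,303,138,.11);w2=P(c,414,162,.11);d=w2-w1;print("rear wall yaw",w1,w2,np.linalg.norm(d),-np.arctan2(d[0],-d[1]))
# scene triangulated knob check
s=ctrl.read_camera("scene")
print(pix(s,k), "seen",210+181/5,210+45/5)
print(pix(s,nf),pix(s,h))
E
```

```text
knob [ 0.49430831 -0.11711344  0.218     ] bar [ 0.57862657 -0.01844377  0.176     ] [ 0.45030141 -0.17116752  0.176     ] 0.19947903980358014
hinge [0.63364232 0.04703219 0.176     ] from knob [0.63261812 0.04749335 0.218     ]
nose [ 0.55806759 -0.20707241  0.178     ] [ 0.53023777 -0.20136076  0.178     ] 0.028409891705942762 bp [ 0.57282527 -0.21076853  0.215     ]
frontline yaw 0.23489521342253558 nose yaw -0.2024239063335367
rear wall yaw [0.88706106 0.01145318 0.11      ] [ 0.82020969 -0.27163728  0.11      ] 0.290876798861182 0.23190004841415496
(np.float64(244.42502313244393), np.float64(219.610746885127)) seen 246.2 219.0
(np.float64(224.25438703683693), np.float64(256.2412252482252)) (np.float64(335.8870233468725), np.float64(233.61460768363332))
```

Request:
drive_tool([
  [[0,0,0],[0.04,-0.037,-0.01],0.085],
  [[0,0,0],[0.041,-0.038,-0.01],0.085],
  [[0,0,0],[0.041,-0.038,-0.01],0.085],
  [[0,0,0],[0.041,-0.038,-0.01],0.085],
  [[0,0,0],[0.041,-0.038,-0.01],0.085],
], grip_force=20)

```text
time: 0.82
eef_pos: [0.3746, -0.3695, 0.2985]
tcp_rot: [0.981, 0.194, 0.0, -0.0]
contact_force: [-0.1, 0.1, 0.6]
opening: 0.996
finger_force: 0.0
```

Request:
drive_tool([
  [[0,0,0],[0.041,-0.038,0],0.085],
  [[0,0,0],[0.041,-0.038,0],0.085],
  [[0,0,0],[0.041,-0.038,0],0.085],
  [[0,0,0],[0.041,-0.038,0],0.085],
  [[0,0,0],[0.041,-0.035,0],0.085],
])

```text
time: 1.45
eef_pos: [0.4926, -0.1183, 0.2984]
tcp_rot: [0.981, 0.195, 0.0, 0.0]
contact_force: [0.5, -0.5, 0.1]
opening: 0.996
finger_force: 0.0
```

Request:
drive_tool([
  [[0,0,-0.16],[0,0,0],0.085],
  [[0,0,-0.16],[0,0,0],0.085],
  [[0,0,-0.16],[0,0,0],0.085],
  [[0,0,0],[0,0,0],0.085],
  [[0,0,0],[0,0,0],0.085],
])

```text
time: 2.08
eef_pos: [0.4921, -0.1202, 0.2982]
tcp_rot: [0.907, 0.421, -0.0, -0.0]
contact_force: [-0.4, -0.5, -1.2]
opening: 0.998
finger_force: 0.0
```

Request:
drive_tool([
  [[0,0,0],[0.004,0,0.03],0.085],
  [[0,0,0],[0,0,0.03],0.085],
  [[0,0,0],[0,0,0.02],0.085],
  [[0,0,0],[0,0,0.013],0.085],
  [[0,0,0],[0,0,0],0.085],
])

```text
time: 2.7
eef_pos: [0.4943, -0.117, 0.2045]
tcp_rot: [0.907, 0.422, -0.001, -0.001]
contact_force: [-0.2, 0.5, -0.1]
opening: 0.992
finger_force: 0.0
```

Run:
```python
from h import *
import cv2
a=ctrl.read_camera("scene")["image"][180:300,190:340,::-1];b=ctrl.read_camera("top")["image"][210:330,275:425,::-1]
cv2.imwrite("pics/g.png",cv2.resize(np.vstack([a,b]),None,fx=2.5,fy=2.5,interpolation=cv2.INTER_CUBIC))
```

```text
(no output)
```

View pics/g.png

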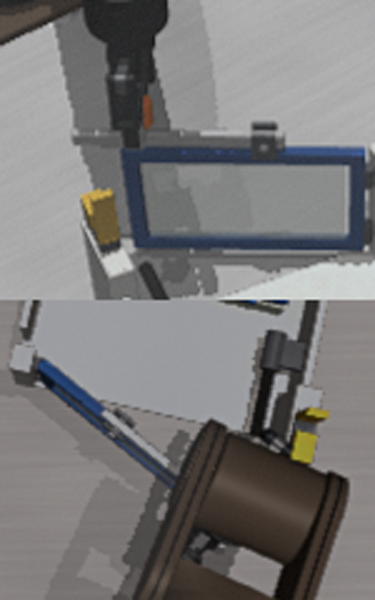

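The fingers straddle the knob, with the orange showing just behind the near finger. The arm hides the top view here. I'll close now.

Request:
drive_tool([
  [[0,0,0],[0,0,0],0.03],
  [[0,0,0],[0,0,0],0.02],
  [[0,0,0],[0,0,0],0.015],
  [[0,0,0],[0,0,0],0.015],
  [[0,0,0],[0,0,0],0.015],
], grip_force=30)

```text
time: 3.42
eef_pos: [0.4949, -0.1172, 0.2057]
tcp_rot: [0.906, 0.422, 0.0, 0.0]
contact_force: [0.3, -0.3, 1.1]
opening: 0.243
finger_force: 29.6
```

Request:
drive_tool([
  [[0,0,0],[0.0027,0,-0.008],0.015],
  [[0,0,0],[0.0033,0,-0.0077],0.015],
  [[0,0,0],[0.0032,0,-0.0064],0.015],
  [[0,0,0],[0,0,0],0.015],
  [[0,0,0],[0,0,0],0.015],
])

```text
time: 4.05
eef_pos: [0.5009, -0.1095, 0.2272]
tcp_rot: [0.906, 0.422, 0.0, -0.0]
contact_force: [2.5, 2.8, -5.2]
opening: 0.248
finger_force: 29.7
```

Run:
```python
from h import *
import cv2
a=ctrl.read_camera("scene")["image"][180:300,190:340,::-1]
cv2.imwrite("pics/l.png",cv2.resize(a,None,fx=4,fy=4,interpolation=cv2.INTER_CUBIC))
s=ctrl.get_state();print(s["eef_pos"],s["contact_force"],s["wrist_torque"],s["finger_force"],s["opening"])
```

```text
[ 0.5008475  -0.10955426  0.22716985] [ 2.45147224  2.07342169 -5.82476099] [ 0.33871926 -0.2072177   0.04658892] 29.670374393463135 0.246246523171823
```

View pics/l.png

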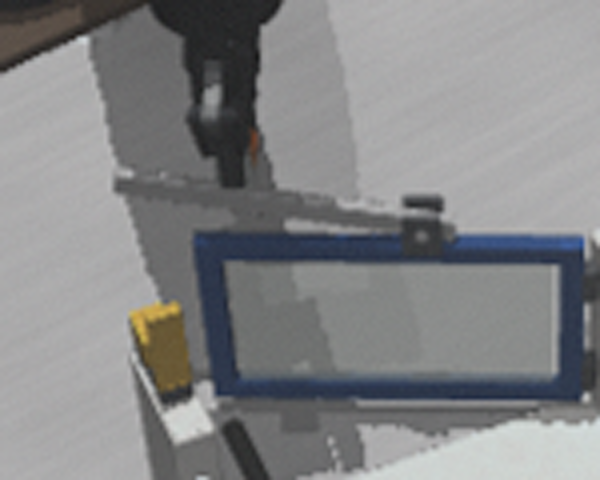

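Request:
drive_tool([
  [[0,0,-0.03],[0.0001,0.0062,0],0.015],
  [[0,0,-0.04],[0.0002,0.0082,0],0.015],
  [[0,0,-0.04],[0.0002,0.0082,0],0.015],
  [[0,0,-0.04],[0.0002,0.0082,0],0.015],
  [[0,0,-0.03],[0.0001,0.0062,0],0.015],
])

```text
time: 4.72
eef_pos: [0.5315, -0.1311, 0.2271]
tcp_rot: [0.864, 0.503, 0.0, -0.001]
contact_force: [2.2, 3.6, -5.7]
opening: 0.241
finger_force: 29.7
```

```bash
cat >> h.py <<'E'
H=np.array([.633,.047])
def show():
    s=ctrl.get_state();d=s["eef_pos"][:2]-H;x=Ro.from_quat(s["tcp_rot"]).as_matrix()[:,0]
    f=s["contact_force"];t=np.arctan2(d[1],d[0]);n=np.array([-np.sin(t),np.cos(t)])
    print("pos",s["eef_pos"].round(4),"r",np.hypot(*d).round(4),"phi",t.round(4),"toolx-pi",(np.arctan2(x[1],x[0])-np.pi).round(4),"gate~",round(-1.803-t,3),"F rad/tan/z",(f[:2]@d/np.hypot(*d)).round(2),(f[:2]@n).round(2),f[2].round(2),"T",s["wrist_torque"].round(2),s["finger_force"])
E
python3 -c "from h import *;show()"
```

```text
pos [ 0.5315 -0.1311  0.2271] r 0.205 phi -2.089 toolx-pi -2.0882 gate~ 0.286 F rad/tan/z -4.27 0.13 -5.73 T [ 0.5  -0.23  0.  ] 29.695948362350464
```

Request:
drive_tool([
  [[0,0,-0.04],[0.0006,0.0082,0],0.015],
  [[0,0,-0.04],[0.0006,0.0082,0],0.015],
  [[0,0,-0.04],[0.0002,0.0082,0],0.015],
  [[0,0,-0.04],[0.0002,0.0082,0],0.015],
  [[0,0,-0.03],[0.0001,0.0062,0],0.015],
])

```text
time: 5.35
eef_pos: [0.5672, -0.147, 0.2274]
tcp_rot: [0.813, 0.582, -0.001, 0.0]
contact_force: [-0.7, 0.9, -5.4]
opening: 0.239
finger_force: 29.8
```

```bash
python3 -c "from h import *;show()"
```

```text
pos [ 0.5672 -0.147   0.2274] r 0.2048 phi -1.898 toolx-pi -1.8982 gate~ 0.095 F rad/tan/z -0.65 -0.99 -5.37 T [ 0.02  0.14 -0.08] 29.840776920318604
```

Request:
drive_tool([
  [[0,0,-0.01],[0,0.002,0],0.015],
  [[0,0,-0.01],[0,0.002,0],0.015],
  [[0,0,-0.01],[0,0.002,0],0.015],
  [[0,0,-0.01],[0,0.002,0],0.015],
  [[0,0,0],[0,0,0],0.015],
])

```text
time: 5.98
eef_pos: [0.5747, -0.1492, 0.2277]
tcp_rot: [0.801, 0.598, -0.0, 0.0]
contact_force: [-2.2, -2.1, -3.0]
opening: 0.248
finger_force: 30.0
```

```bash
python3 -c "from h import *;show()"
```

```text
pos [ 0.5747 -0.1492  0.2277] r 0.2047 phi -1.8596 toolx-pi -1.8595 gate~ 0.057 F rad/tan/z 2.64 -1.54 -3.01 T [-0.43  0.33 -0.04] 29.953446686267853
```

Request:
drive_tool([
  [[0,0,-0.005],[0,0.001,0],0.015],
  [[0,0,0],[0,0,0],0.015],
])

```text
time: 6.22
eef_pos: [0.5756, -0.1495, 0.2277]
tcp_rot: [0.8, 0.6, -0.0, 0.0]
contact_force: [-2.0, -2.2, -3.7]
opening: 0.244
finger_force: 30.0
```

```bash
python3 -c "from h import *;show()"
```

```text
pos [ 0.5756 -0.1495  0.2277] r 0.2047 phi -1.8551 toolx-pi -1.8546 gate~ 0.052 F rad/tan/z 2.72 -1.33 -3.65 T [-0.63  0.48  0.01] 30.005770325660706
```

Request:
drive_tool([
  [[0,0,-0.005],[-0.0002,0.001,0],0.015],
  [[0,0,0],[0,0,0],0.015],
])

```text
time: 6.48
eef_pos: [0.5766, -0.1498, 0.2276]
tcp_rot: [0.799, 0.602, -0.0, 0.0]
contact_force: [-1.8, -3.5, -1.7]
opening: 0.249
finger_force: 30.0
```

Request:
drive_tool([
  [[0,0,-0.0025],[-0.0002,0.0005,0],0.015],
  [[0,0,0],[0,0,0],0.015],
])

```text
time: 6.72
eef_pos: [0.577, -0.1499, 0.2275]
tcp_rot: [0.798, 0.603, -0.0, 0.0]
contact_force: [-1.6, -3.3, -2.7]
opening: 0.249
finger_force: 30.0
```

```bash
python3 -c "from h import *;show()"
```

```text
pos [ 0.577  -0.1499  0.2275] r 0.2048 phi -1.848 toolx-pi -1.8472 gate~ 0.045 F rad/tan/z 3.61 -0.68 -2.69 T [-0.56  0.52 -0.  ] 30.037907660007477
```

Request:
drive_tool([
  [[0,0,-0.0025],[0,0.0005,0],0.015],
  [[0,0,0],[0,0,0],0.015],
])

```text
time: 6.98
eef_pos: [0.5774, -0.1501, 0.2275]
tcp_rot: [0.797, 0.604, -0.0, 0.0]
contact_force: [-2.8, -3.9, -2.3]
opening: 0.248
finger_force: 30.1
```

```bash
python3 -c "from h import *;show()"
```

```text
pos [ 0.5774 -0.1501  0.2275] r 0.2048 phi -1.8456 toolx-pi -1.8447 gate~ 0.043 F rad/tan/z 4.52 -1.65 -2.29 T [-0.66  0.54  0.02] 30.0550577044487
```

Request:
drive_tool([
  [[0,0,-0.0025],[-0.0005,0.0005,0],0.015],
  [[0,0,0],[0,0,0],0.015],
])

```text
time: 7.22
eef_pos: [0.5778, -0.1503, 0.2273]
tcp_rot: [0.796, 0.605, 0.0, -0.0]
contact_force: [-2.2, -2.0, -3.1]
opening: 0.242
finger_force: 30.0
```

```bash
python3 -c "from h import *;show()"
```

```text
pos [ 0.5778 -0.1503  0.2273] r 0.2049 phi -1.8436 toolx-pi -1.8423 gate~ 0.041 F rad/tan/z 2.5 -1.56 -3.12 T [-0.45  0.4  -0.04] 29.994702637195587
```

Request:
drive_tool([
  [[0,0,-0.0025],[0,0.0005,0],0.015],
  [[0,0,0],[0,0,0],0.015],
])

```text
time: 7.48
eef_pos: [0.5783, -0.1505, 0.2273]
tcp_rot: [0.796, 0.606, 0.0, -0.0]
contact_force: [-2.0, -1.5, -2.9]
opening: 0.246
finger_force: 30.0
```

```bash
python3 -c "from h import *;show()"
```

```text
pos [ 0.5783 -0.1505  0.2273] r 0.2049 phi -1.8412 toolx-pi -1.8397 gate~ 0.038 F rad/tan/z 1.97 -1.56 -2.93 T [-0.37  0.41 -0.01] 29.995606541633606
```

Request:
drive_tool([
  [[0,0,-0.0025],[0,0.0005,0],0.015],
  [[0,0,0],[0,0,0],0.015],
])

```text
time: 7.72
eef_pos: [0.5787, -0.1506, 0.2273]
tcp_rot: [0.795, 0.607, 0.0, -0.0]
contact_force: [-1.7, -1.2, -3.9]
opening: 0.247
finger_force: 30.0
```

```bash
python3 -c "from h import *;show()"
```

```text
pos [ 0.5787 -0.1506  0.2273] r 0.2049 phi -1.8388 toolx-pi -1.8372 gate~ 0.036 F rad/tan/z 1.62 -1.32 -3.88 T [-0.26  0.41 -0.04] 29.97000217437744
```

Request:
drive_tool([
  [[0,0,-0.0025],[0,0.0005,0],0.015],
  [[0,0,0],[0,0,0],0.015],
])

```text
time: 7.98
eef_pos: [0.5792, -0.1508, 0.2273]
tcp_rot: [0.794, 0.608, 0.0, -0.0]
contact_force: [-2.3, 0.2, -3.4]
opening: 0.245
finger_force: 29.9
```

Request:
drive_tool([
  [[0,0,-0.0025],[0,0.0005,0],0.015],
  [[0,0,0],[0,0,0],0.015],
])

```text
time: 8.22
eef_pos: [0.5797, -0.1509, 0.2273]
tcp_rot: [0.793, 0.609, 0.0, -0.0]
contact_force: [-1.8, 0.4, -4.3]
opening: 0.243
finger_force: 29.9
```

```bash
python3 -c "from h import *;show()"
```

```text
pos [ 0.5797 -0.1509  0.2273] r 0.2049 phi -1.8339 toolx-pi -1.8322 gate~ 0.031 F rad/tan/z 0.09 -1.85 -4.34 T [-0.15  0.42 -0.01] 29.917758107185364
```

Request:
drive_tool([
  [[0,0,-0.0025],[0,0.0005,0],0.015],
  [[0,0,0],[0,0,0],0.015],
])

```text
time: 8.48
eef_pos: [0.5802, -0.151, 0.2273]
tcp_rot: [0.792, 0.61, 0.0, -0.0]
contact_force: [-1.5, 1.1, -4.1]
opening: 0.246
finger_force: 29.9
```

```bash
python3 -c "from h import *;show()"
```

```text
pos [ 0.5802 -0.151   0.2273] r 0.205 phi -1.8314 toolx-pi -1.8297 gate~ 0.028 F rad/tan/z -0.64 -1.72 -4.09 T [-0.04  0.34 -0.03] 29.89112824201584
```

Request:
drive_tool([
  [[0,0,-0.0025],[0.0001,0.0005,0],0.015],
  [[0,0,0],[0,0,0],0.015],
])

```text
time: 8.72
eef_pos: [0.5807, -0.1511, 0.2273]
tcp_rot: [0.792, 0.611, 0.0, -0.0]
contact_force: [-2.0, 0.5, -3.7]
opening: 0.247
finger_force: 29.9
```

```bash
python3 -c "from h import *;show()"
```

```text
pos [ 0.5807 -0.1511  0.2273] r 0.2049 phi -1.829 toolx-pi -1.8272 gate~ 0.026 F rad/tan/z -0.01 -2.05 -3.7 T [-0.05  0.4  -0.06] 29.865683913230896
```

Request:
drive_tool([
  [[0,0,-0.0025],[0.0001,0.0005,0],0.015],
  [[0,0,0],[0,0,0],0.015],
])

```text
time: 8.98
eef_pos: [0.5812, -0.1512, 0.2274]
tcp_rot: [0.791, 0.612, -0.0, -0.0]
contact_force: [-2.0, -0.1, -3.3]
opening: 0.249
finger_force: 29.9
```

```bash
python3 -c "from h import *;show()"
```

```text
pos [ 0.5812 -0.1512  0.2274] r 0.2049 phi -1.8265 toolx-pi -1.8246 gate~ 0.023 F rad/tan/z 0.63 -1.9 -3.32 T [-0.05  0.41 -0.09] 29.85955685377121
```

Request:
drive_tool([
  [[0,0,-0.0025],[0.0001,0.0005,0],0.015],
  [[0,0,0],[0,0,0],0.015],
])

```text
time: 9.22
eef_pos: [0.5815, -0.1513, 0.2274]
tcp_rot: [0.79, 0.613, -0.0, -0.0]
contact_force: [-3.3, 1.2, -3.7]
opening: 0.244
finger_force: 29.9
```

```bash
python3 -c "from h import *;show()"
```

```text
pos [ 0.5815 -0.1513  0.2274] r 0.2049 phi -1.8249 toolx-pi -1.8222 gate~ 0.022 F rad/tan/z -0.35 -3.53 -3.73 T [-0.06  0.54 -0.01] 29.94710773229599
```

Contact with the back plate shows at phi of about -1.825: the tangential force rises and the motion lags, where vision predicted -1.827. I'll back off about 2 mm at the tip and lower in steps.

Request:
drive_tool([
  [[0,0,0.009],[0,-0.0018,0],0.015],
  [[0,0,0],[0,0,0],0.015],
  [[0,0,0],[-0.0032,0,0.0064],0.015],
  [[0,0,0],[0,0,0],0.015],
])

```text
time: 9.72
eef_pos: [0.5795, -0.1541, 0.2215]
tcp_rot: [0.793, 0.609, 0.001, 0.0]
contact_force: [-1.3, 0.9, -1.8]
opening: 0.247
finger_force: 30.3
```

```bash
python3 -c "from h import *;show()"
```

```text
pos [ 0.5795 -0.1541  0.2215] r 0.2081 phi -1.8307 toolx-pi -1.832 gate~ 0.028 F rad/tan/z -0.56 -1.47 -1.76 T [ 0.5   0.33 -0.02] 30.28063327074051
```

Request:
drive_tool([
  [[0,0,0],[-0.0014,0,0.0034],0.015],
  [[0,0,0],[0,0,0],0.015],
])

```text
time: 9.98
eef_pos: [0.5791, -0.1558, 0.218]
tcp_rot: [0.793, 0.609, 0.0, 0.001]
contact_force: [-1.6, -0.1, 0.5]
opening: 0.248
finger_force: 30.3
```

```bash
python3 -c "from h import *;show()"
```

```text
pos [ 0.5791 -0.1558  0.218 ] r 0.2099 phi -1.8308 toolx-pi -1.8314 gate~ 0.028 F rad/tan/z 0.53 -1.49 0.48 T [0.24 0.22 0.05] 30.33812016248703
```

Request:
drive_tool([
  [[0,0,0],[-0.0008,0,0.002],0.015],
  [[0,0,0],[0,0,0],0.015],
])

```text
time: 10.22
eef_pos: [0.5788, -0.1566, 0.216]
tcp_rot: [0.793, 0.609, -0.0, 0.001]
contact_force: [-3.2, -1.3, 0.7]
opening: 0.244
finger_force: 30.5
```

```bash
python3 -c "from h import *;show()"
```

```text
pos [ 0.5788 -0.1566  0.216 ] r 0.2107 phi -1.8311 toolx-pi -1.8315 gate~ 0.028 F rad/tan/z 2.11 -2.8 0.72 T [ 0.18  0.18 -0.02] 30.47940731048584
```

Request:
drive_tool([
  [[0,0,0],[-0.0008,0,0.002],0.015],
  [[0,0,0],[0,0,0],0.015],
])

```text
time: 10.48
eef_pos: [0.5785, -0.1575, 0.2139]
tcp_rot: [0.793, 0.609, -0.0, 0.001]
contact_force: [-3.4, -1.8, 1.6]
opening: 0.248
finger_force: 30.6
```

```bash
python3 -c "from h import *;show()"
```

```text
pos [ 0.5785 -0.1575  0.2139] r 0.2116 phi -1.8314 toolx-pi -1.8314 gate~ 0.028 F rad/tan/z 2.61 -2.82 1.62 T [-0.07  0.25 -0.01] 30.56517004966736
```

Request:
drive_tool([
  [[0,0,0.001],[-0.0007,-0.0003,0.002],0.015],
  [[0,0,0],[0,0,0],0.015],
])

```text
time: 10.72
eef_pos: [0.5778, -0.1581, 0.2117]
tcp_rot: [0.793, 0.609, -0.0, 0.001]
contact_force: [-2.7, -3.3, 3.4]
opening: 0.249
finger_force: 30.7
```

```bash
python3 -c "from h import *;show()"
```

```text
pos [ 0.5778 -0.1581  0.2117] r 0.2124 phi -1.8335 toolx-pi -1.8323 gate~ 0.031 F rad/tan/z 3.88 -1.8 3.36 T [-0.34  0.37 -0.02] 30.65042495727539
```

Request:
drive_tool([
  [[0,0,0],[-0.0006,0,0.002],0.015],
  [[0,0,0],[0,0,0],0.015],
])

```text
time: 10.98
eef_pos: [0.5776, -0.1588, 0.2097]
tcp_rot: [0.793, 0.609, -0.001, 0.001]
contact_force: [-3.0, -4.1, 2.1]
opening: 0.25
finger_force: 30.7
```

```bash
python3 -c "from h import *;show()"
```

```text
pos [ 0.5776 -0.1588  0.2097] r 0.2132 phi -1.8336 toolx-pi -1.8322 gate~ 0.031 F rad/tan/z 4.77 -1.84 2.06 T [-0.37  0.39  0.  ] 30.671501755714417
```

Request:
drive_tool([
  [[0,0,0],[-0.0014,0,0.002],0.015],
  [[0,0,0],[-0.0005,0,0.0012],0.015],
  [[0,0,0],[0,0,0],0.015],
])

```text
time: 11.35
eef_pos: [0.5773, -0.1599, 0.2064]
tcp_rot: [0.793, 0.609, -0.0, 0.0]
contact_force: [-2.3, -2.3, 3.4]
opening: 0.243
finger_force: 30.8
```

```bash
python3 -c "from h import *;show()"
```

```text
pos [ 0.5773 -0.1599  0.2064] r 0.2143 phi -1.8339 toolx-pi -1.8323 gate~ 0.031 F rad/tan/z 2.81 -1.66 3.41 T [-0.17  0.35 -0.1 ] 30.8426570892334
```

Request:
drive_tool([
  [[0,0,0],[0,0,0],0.03],
  [[0,0,0],[0,0,0],0.045],
  [[0,0,0],[0,0,0],0.06],
  [[0,0,0],[0,0,0],0.06],
  [[0,0,0],[0,0,0],0.06],
])

```text
time: 11.98
eef_pos: [0.5773, -0.1598, 0.2064]
tcp_rot: [0.793, 0.609, 0.0, -0.0]
contact_force: [-0.9, 0.2, -1.0]
opening: 0.701
finger_force: 0.0
```

Request:
drive_tool([
  [[0,0,0],[0,0,-0.01],0.06],
  [[0,0,0],[0,0,-0.02],0.06],
  [[0,0,0],[0,0,-0.04],0.06],
  [[0,0,0],[0,0,-0.04],0.06],
  [[0,0,0],[0,0,0],0.06],
])

```text
time: 12.6
eef_pos: [0.5792, -0.1608, 0.3236]
tcp_rot: [0.793, 0.609, 0.003, 0.005]
contact_force: [-0.2, 0.2, 0.3]
opening: 0.702
finger_force: 0.0
```

Run:
```python
from h import *
import cv2
a=ctrl.read_camera("scene")["image"][180:300,190:340,::-1]
cv2.imwrite("pics/e.png",cv2.resize(a,None,fx=5,fy=5,interpolation=cv2.INTER_CUBIC));show()
```

```text
pos [ 0.5782 -0.1603  0.3205] r 0.2144 phi -1.8291 toolx-pi -1.8323 gate~ 0.026 F rad/tan/z 0.54 -0.32 -0.11 T [ 0.01  0.   -0.04] 0.0
```

View pics/e.png

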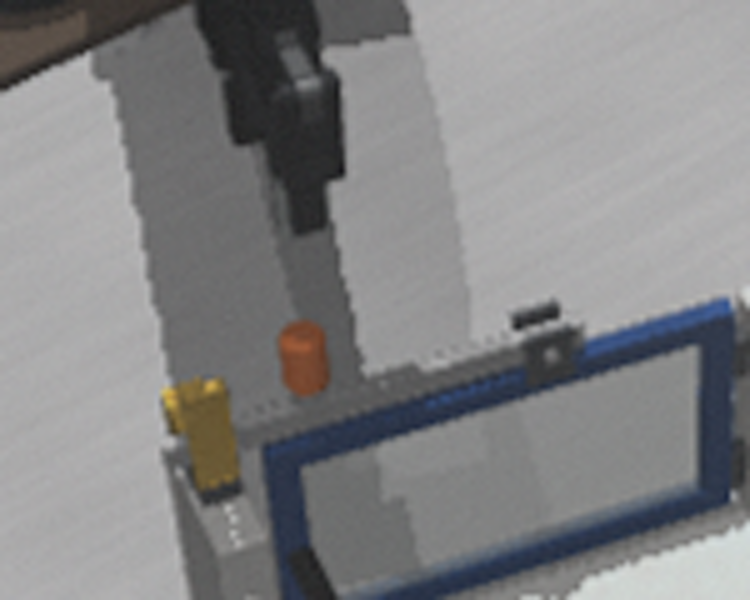

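The bar lies level along the gate top and enters the catch between the nose and the back plate at about (235,420). The knob is free and the gripper is well clear.

```bash
python3 -c "from plant import ctrl;print(ctrl.sign_off())"
```

```text
the job is handed in; nothing more can be done
None
```

The last picture shows the gate shut with the bar down in the catch and the gripper clear; I handed the job in at about 12.7 s, and the sign-off gave no verdict.

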